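Timing run: release the trolley and catch it softly

ROBOT

A 7-joint arm with a two-finger parallel gripper is mounted at the origin on the work surface. World frame = base frame: x ahead of the robot, y to its left, z up, the work surface at z = 0. Lengths are in mm, angles in rad, forces in N, time in s.
With the tool pointing down it reaches from about 400 to 875 mm from the base axis. Payload 4.4 kg.
Tool frame: the origin (TCP) lies at the very end of the fingers, on their centre line; the grasp point (between the pads) lies 19 mm behind it; z points along the fingers, y is the line along which they close (so a half turn about z gives the same grasp; the last joint's range is limited). The gripper opens to 85 mm and grips with 20 to 120 N. Pads are 22 mm wide; open, the fingers measure 114 mm over their backs; the gripper's body (76 mm by 85 mm) begins 54 mm behind the grasp point. The pads swing forward as they close: fully open they stand 13 mm farther back than shut.
Start: joints at [1.177, 0.628, 0.038, 1.517, -0.027, 0.996, -0.02], TCP at [209.302, -615.394, 231.313] pointing down, gripper open.
Joint ranges: [-3.06, 3.06], [-0.37, 2.12], [-1.25, 1.32], [0.18, 2.47], [-1.1, 4.24], [0.23, 1.98], [-2.94, 2.94]. Speed limits (rad/s): [2.57, 2.57, 3.14, 3.14, 3.14, 3.14, 3.14].

INTERFACE

Orientations are given as [roll, pitch, yaw] about the fixed x, y, z axes, in that order (R = Rz(yaw) Ry(pitch) Rx(roll)).
In Python, from cell import status, get_image, ctrl, models gives the robot as it stands.
- The arm moves only by the shell command python3 -m handwheel 'ROWS' [OPENING]. ROWS is JSON, a list of rows, each an object with "delta_pos": the shift along the world's x, y, z in cm, a list of three; "yaw": the turn about the world's z in rad. A call has 1 to 10 rows; each row shifts and turns the commanded pose from where the row before left it; what a row does not reach is not made up. A row lasts 1/12 s, in which the tool goes at most 41.7 mm and 7.16 degrees, less where a joint would pass 70% of its speed; a pose out of reach is approached as far as the arm can. A call is refused whole if a number of a shift passes 4.17 or a number of a turn 0.125, either way. A call with a gripper value outside its range is refused whole. OPENING is the opening, from -1 (shut) to 1 (fully open), set as the call begins (- or left out, the last holds). The fingers move at their own pace and stop on an object; the grip force is fixed at half the most. Time passes only in rows, so rows that do not move let the fingers close. It gives the time, the measured TCP pose, the force, the opening and the grip force at its end, in the units of the state.
- status.read_state(): the state, without advancing time (a new reading comes with each control period).
- get_image(name): name is "side" or "top" or "wrist"; returns a dict with "color" (400x640x3 uint8, red, green, blue), "z_map" (400x640 float32, mm along the optical axis (not along the pixel's ray), 0 where there is no reading), "fx", "fy", "cx", "cy" (pixels), "k1" (the pictures are not rectified: a ray, as slopes to the right and down, at radius r is drawn at 1 + k1 r^2 times it, then the intrinsics apply), "position" and "rotation" of the camera in the world; the wrist camera has in their place "hand_eye" (4x4, takes a point from camera to tool coordinates, whose origin is the TCP and whose axes are the flange's). Camera axes: x right, y up, looking along -z (the intrinsics and any distortion apply to the point x, -y, -z); pixel columns grow to the right and rows downward; lengths in mm; the calibration is good to about 2 mm. A picture is of the moment at which its call begins: read the wrist's pose just before it.
- ctrl.finish_job(): hands the job in; it is judged then, once.
Trained networks look in a picture, given as the dict that the camera call returned (one of the last four; its "shot" number tells which), for a name from the list of things; names that differ only in an ending like _2 or _b are one class to them, and where a whole thing is asked for, a point or a joint stands for the part that bears it (a point fixed in the world has none). Each returns a list of dicts, best first, with "score" (0 to 1); they miss things now and then, are a little off and sometimes report something else, mostly with a low value. They report only what shows in the picture. A call takes as long as a camera call.
- models.boxes_of(picture, name): "rect" ([left, top, right, bottom] in pixels, round what is visible of it).
The state is a dict: "clock": time; "qpos": joint angles; "qd": joint speeds; "tau": joint torques, N m; "eef_pos": TCP position; "tool_rot": TCP orientation; "force": force on the tool from outside, world axes, zero at the start; "torque": the same for the moment, N m; "width": finger opening in mm; "gripper_force": force on a finger pad.
Only numpy, scipy, OpenCV 4.12 (cv2) and the standard library are available. Lean on these libraries where they do the work, as an engineer would, in place of code of your own. Each camera call takes 0.05 s, during which the arm holds its last target. There are 200 camera calls.

TASK

Do one timing run on the sloping track: push the release plunger down so that the trolley rolls off, let it run untouched until its flag has passed through the light gate, then catch it by its upright post before it reaches the end stop. Give way with it and slow it smoothly, because its sprung sample cradle must not be jolted; keep it held at rest on the slope with your fingers for at least three seconds, and finish while still holding it there. Leave the other things on the bench alone.

Things in the scene. Friction and masses are not known exactly. Their poses are not given: they have to be found in the camera images.
- track: Fixed sloping aluminium track, 840 x 62 mm. Origin on the table near its middle; local x along the track, downhill (roughly from the robot's left to its right), y to its far side, z up. Slope 0.04 rad: its top is 45 mm above the table at x = 0 and 4 mm lower per 100 mm of x. The trolley's post stands at local x = -0.24 m + trolley joint, y = 0
- trolley (a joint): Travel of the black wheeled trolley, m: 0 held at the start, flag clear of the light gate at 0.21, end stop at 0.60. Nominal 0.50 kg (differs from 0.3 to 0.75) plus 0.15 kg cradle; driven by the slope alone, drag 0.9 N per m/s, no dry friction: passes the gate some 1.3 s after release at 0.17 to 0.3 m/s. Deck 90 mm wide, from 20 mm ahead of the post to 155 mm behind, top 30 mm above track
- post (a point): Upright round aluminium post at the trolley's front end, 30 mm in diameter, from 30 to 100 mm above the track's top; this point is on its axis, 80 mm above the track, and moves with the trolley. The flag, a black plate, sticks out of the deck beside the post on the far side, up to 81 mm from the track's middle line and 60 mm above the track
- cradle (a joint): Fore-and-aft displacement of the sprung cradle with a sample jar (42 mm wide, top 87 mm above the track), centred 92 mm behind the post, m: 0 at rest, positive downhill. Spring 9.6 N/m, 0.15 kg (8 rad/s), lightly damped. A sudden change of the trolley's speed by 0.1 m/s swings it about 11 mm; more than 13 mm either way counts as jolted
- release (a joint): Release bar, m: 0 up (trolley held), 0.02 fully down. The trolley is free beyond about 0.012. It stays where it is left; pushing takes about 3 N plus a little more when moved fast
- plunger_top (a point): Centre of the top face of the release plunger's round black head (36 mm in diameter, 16 mm high) at the robot's side of the track, 100 mm from the track's middle line, 145 mm above the table when up; push it straight down 20 mm
- gate (a point): Middle of the slot of the light gate, a small black fork 105 mm high standing at the far side of the track, 79 mm from its middle line; the trolley's flag passes through the slot
- stop (a point): Face of the black rubber end stop on the track's lower end, 25 mm above the track
- spray_bottle: Black bottle, 60 mm wide, 150 mm high, loose at the far side of the track. Origin at its underside. Leave alone
- jar: Clear jar, 72 mm wide, 85 mm high, loose at the far side of the track. Leave alone
- dish: Aluminium dish, 90 mm wide, 45 mm high, loose at the far side of the track. Leave alone
- slot_mass: Brass disc weight, 50 mm wide, 20 mm high, loose at the robot's side of the track uphill of the plunger. Leave alone
- tape_roll: Roll of blue tape, 80 mm wide, 20 mm high, loose at the far side near the lower end. Leave alone
- screwdriver: Screwdriver lying at the robot's side of the track's upper end. Leave alone
- multimeter: Yellow hand multimeter, 130 x 75 x 35 mm, lying at the robot's side of the track near its lower end. Leave alone

How it is judged:
By the outcome, as a careful person would: the job done as asked, in the order asked, and still so for the second after the job is handed in, while the arm keeps its last pose, push and grip.
It also fails if it takes over 29 s, if anything falls off the work surface, if the arm or the gripper's body presses on something with over 40 N, if the wrist force passes 120 N, or if a joint passes its speed limit or range.

## Working session

There is one attempt and no reset: what is moved stays moved. The work goes in short steps, Python scripts to look and compute and a shell command to move; the robot and the scene stay as the last step left them, time stands still between calls to the robot, and variables do not carry over. Pictures are saved under pics/ and viewed, at most 10 in all, crops included, and the job is handed in when it is done.

```bash
mkdir -p pics; ls; cat > h.py <<'E'
import numpy as np, cv2
from cell import status, get_image, ctrl, models
def pix2w(p,u,v,z=None):
    xd=(u-p["cx"])/p["fx"]; yd=(v-p["cy"])/p["fy"]
    x,y=xd,yd
    for _ in range(20):
        s=1+p["k1"]*(x*x+y*y); x,y=xd/s,yd/s
    return np.array([x,-y,-1.0])
def world(p,u,v,d=None,plane=None):
    r=pix2w(p,u,v); R=np.array(p["rotation"]); t=np.array(p["position"])
    if R.shape!=(3,3):
        from scipy.spatial.transform import Rotation as Ro
        R=Ro.from_euler('xyz',R).as_matrix()
    if plane is not None:
        w=R@r; return t+w*(plane-t[2])/w[2]
    return t+R@(r*d)
E
python3 - <<'E'
from h import *
s=status.read_state(); print(s)
for n in ("top","side"):
    p=get_image(n); print(n,{k:p[k] for k in p if k not in("color","z_map")})
    cv2.imwrite(f"pics/{n}0.png",p["color"][...,::-1])
    np.savez(f"{n}0.npz",**{k:v for k,v in p.items()})
    for o in ("track","trolley","post","plunger_top","release","gate","stop","multimeter","slot_mass","spray_bottle","jar","dish","tape_roll","screwdriver"):
        try:
            b=models.boxes_of(p,o)[:1]
            for x in b:
                l,t,r,bt=x["rect"]; u,v=(l+r)/2,(t+bt)/2
                d=p["z_map"][int(v),int(u)]
                print(o,round(x["score"],2),np.round(x["rect"]),world(p,u,v,d).round() if d>0 else None)
        except Exception as e: print(o,e)
E
```

```text
pics
{'clock': 0.0, 'qpos': array([ 1.17719564,  0.62933124,  0.03842366,  1.51840861, -0.02698938,
        0.99628758, -0.01999137]), 'qd': array([ 0.00061511, -0.00139671, -0.0005277 ,  0.00038459, -0.00089404,
        0.00053209, -0.00113556]), 'tau': array([-6.41132319e-04, -5.63424361e+01,  1.22603774e+00, -1.93453735e+01,
        1.09904876e-02,  1.02621727e-02, -1.52277602e-05]), 'eef_pos': array([ 209.10179098, -614.76916644,  230.38542164]), 'tool_rot': array([-3.13967552e+00,  2.35081588e-05,  3.27828999e-01]), 'force': array([0.15923009, 0.40548464, 0.04743529]), 'torque': array([-0.00800244,  0.02197146, -0.04469933]), 'gripper_force': 0.0, 'width': 85.47060478385097}
top {'fx': 363.14197146021377, 'fy': 363.14197146021377, 'cx': 316.30826043856365, 'cy': 197.15281461284184, 'k1': -0.05983001558465761, 'position': array([ 394.40329668,   84.56445708, 1009.93756603]), 'rotation': array([ 0.19444758, -0.00610126, -1.54574188]), 'shot': 1}
track 0.61 [172. 174. 484. 259.] [532.  51.  47.]
trolley 0.92 [172. 192. 246. 250.] [507. 356.  92.]
post 0.57 [173. 193. 247. 253.] [50
[... 900 characters left out ...]
13. 155.  52.]
trolley 0.95 [296. 252. 375. 359.] [499. 379. 145.]
post 0.79 [297. 254. 374. 356.] [498. 379. 146.]
plunger_top 0.85 [357. 182. 392. 296.] [429. 111.  -0.]
release 0.61 [242. 178. 275. 223.] [722.  89.  65.]
gate 0.87 [290.  99. 386. 370.] [517. 149.  49.]
stop 0.86 [287. 104. 388. 372.] [518. 157.  48.]
multimeter 0.63 [363. 148. 412. 174.] [ 411. -144.   35.]
slot_mass 0.72 [388. 248. 411. 269.] [371. 171.  18.]
spray_bottle 0.63 [260. 126. 283. 177.] [722. -59.  97.]
jar 0.73 [241. 179. 272. 222.] [725.  93.  69.]
dish 0.76 [239. 241. 282. 275.] [690. 215.   8.]
tape_roll 0.62 [278. 135. 297. 149.] [ 719. -220.   -0.]
screwdriver 0.73 [409. 282. 437. 363.] [323. 325.  28.]
```

```bash
python3 - <<'E'
import cv2
a=cv2.imread("pics/top0.png")[100:320,150:500]; cv2.imwrite("pics/t1.png",cv2.resize(a,(800,503),interpolation=cv2.INTER_CUBIC))
a=cv2.imread("pics/side0.png")[90:380,230:450]; cv2.imwrite("pics/s1.png",cv2.resize(a,(455,600),interpolation=cv2.INTER_CUBIC))
E
```

```text
(no output)
```

View pics/t1.png

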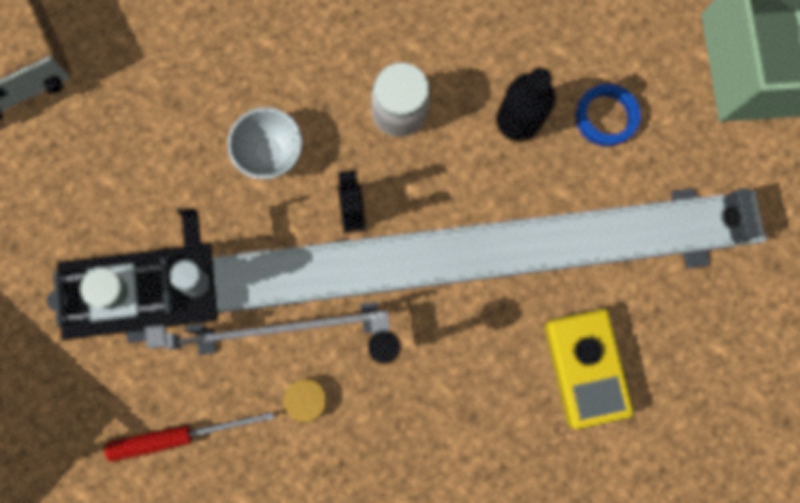

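View pics/s1.png

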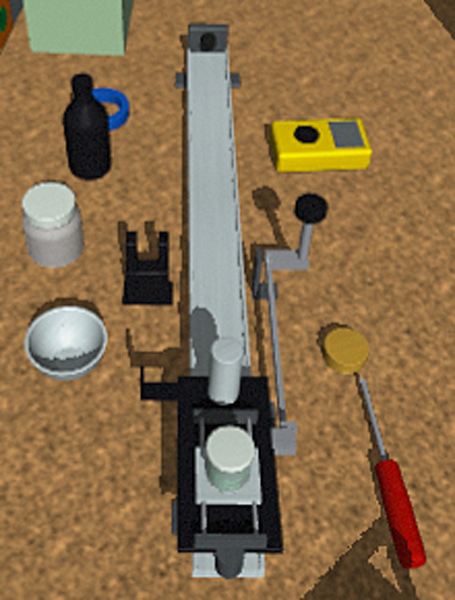

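Top view: the post top is at full-image pixel (231,220), the plunger head at (318,251), the gate at about (303,188) and the stop at about (471,195). Next I fit the track pose from depth and these points.

```bash
cat > fit.py <<'E'
from h import *
def L(n):
    f=np.load(n,allow_pickle=True); return {k:(f[k].item() if f[k].ndim==0 else f[k]) for k in f}
t=L("top0.npz"); s=L("side0.npz")
def cloud(p,us,vs):
    return np.array([np.r_[world(p,u,v,p["z_map"][v,u]),p["color"][v,u]] for v in vs for u in us if p["z_map"][v,u]>0])
for nm,p,us,vs in(("top",t,range(250,468),range(170,260)),("side",s,range(290,390),range(110,270))):
    c=cloud(p,us,vs); P=c[:,:3]; col=c[:,3:]
    m=(P[:,2]>30)&(P[:,2]<62)&(P[:,0]>450)&(P[:,0]<620)&(col.min(1)>90)
    Q=P[m]
    for _ in range(5):
        mu=Q[:,:2].mean(0); d=np.linalg.svd(Q[:,:2]-mu,full_matrices=False)[2][0]; d*=-np.sign(d[1])
        n=np.array([-d[1],d[0]]); e=(Q[:,:2]-mu)@n
        # centre per bin along the track from percentile edges
        a=(Q[:,:2]-mu)@d; ctr=[];
        Q=Q[abs(e)<45]
    bins=np.linspace(np.percentile(a,5),np.percentile(a,95),14); 
    a=(Q[:,:2]-mu)@d; e=(Q[:,:2]-mu)@n
    for b0,b1 in zip(bins[:-1],bins[1:]):
        k=(a>=b0)&(a<b1); ctr.append(((b0+b1)/2,(e[k].min()+e[k].max())/2,np.ptp(e[k]),np.median(Q[k,2])))
    ctr=np.array(ctr); pf=np.polyfit(ctr[:,0],ctr[:,1],1); zf=np.polyfit(a,Q[:,2],1)
    th=np.arctan2(d[1],d[0])+np.arctan(pf[0])
    print(nm,"mu",mu,"th",th,"off",pf,"z",zf,"width",np.median(ctr[:,2]),"n",n)
for nm,p,post,pl in(("top",t,(231,220.3),(318,251.4)),("side",s,(340,257.5),(380.4,191))):
    print(nm,"post",world(p,*post,plane=154.6),"plunger",world(p,*pl,plane=145), p["z_map"][int(pl[1]),int(pl[0])], world(p,*pl,p["z_map"][int(pl[1]),int(pl[0])]))
print("stop",world(t,471,195,plane=60))
E
python3 fit.py
```

```text
top mu [549.11475291 -14.29753108] th -1.4135074199287088 off [0.00051069 0.42462408] z [-3.88421280e-02  4.25686967e+01] width 62.40806705019739 n [0.98773545 0.15613675]
side mu [549.47016215 -17.73436194] th -1.4135749555064097 off [-0.00589769  0.99844286] z [-4.03948767e-02  4.41870710e+01] width 60.97996113574707 n [0.98672557 0.16239658]
top post [501.5768857  284.77722041 154.6       ] plunger [434.40999981  76.2919253  145.        ] 853.98096 [434.29862689  76.31495484 147.40786194]
side post [501.82521269 284.0503749  154.6       ] plunger [434.01899109  86.18490051 145.        ] 883.66345 [434.29571475  89.81659753 148.69212181]
stop [ 598.49873487 -334.94074423   60.        ]
```

```bash
python3 -m handwheel '[{"delta_pos":[2.6,3.0,0],"yaw":0.12},{"delta_pos":[2.6,3.0,0],"yaw":0.12},{"delta_pos":[2.6,3.0,0],"yaw":0.12},{"delta_pos":[2.6,3.0,0],"yaw":0.12},{"delta_pos":[2.6,3.0,0],"yaw":0.12},{"delta_pos":[2.6,3.0,0],"yaw":0.12},{"delta_pos":[2.6,3.0,0],"yaw":0.12},{"delta_pos":[2.6,3.0,0],"yaw":0.12},{"delta_pos":[2.6,3.0,0],"yaw":0.12},{"delta_pos":[2.6,3.0,0],"yaw":0.12}]' -1
python3 -m handwheel '[{"delta_pos":[0,3.8,0],"yaw":0.1},{"delta_pos":[0,3.8,0],"yaw":0.1},{"delta_pos":[0,3.8,0],"yaw":0},{"delta_pos":[0,3.8,0],"yaw":0},{"delta_pos":[0,3.8,0],"yaw":0}]'
```

```text
clock: 2.33
eef_pos: [470.3, -314.0, 231.6]
tool_rot: [3.141, 0.001, 1.533]
force: [1.0, -0.5, -0.0]
width: 0.2
gripper_force: 0.0
clock: 2.75
eef_pos: [469.1, -123.8, 231.5]
tool_rot: [3.141, 0.0, 1.727]
force: [1.1, -0.6, -1.1]
width: 0.2
gripper_force: 0.0
```

```bash
python3 -m handwheel '[{"delta_pos":[-0.6,3.5,0],"yaw":0},{"delta_pos":[-0.6,3.5,0],"yaw":0},{"delta_pos":[-0.6,3.5,-0.5],"yaw":0},{"delta_pos":[-0.6,3.5,-1],"yaw":0},{"delta_pos":[-0.6,3.5,-2],"yaw":0},{"delta_pos":[-0.5,2.5,-2],"yaw":0},{"delta_pos":[0,0,-1],"yaw":0},{"delta_pos":[0,0,0],"yaw":0}]'
python3 - <<'E'
from h import *
p=get_image("side");cv2.imwrite("pics/a.png",cv2.resize(p["color"][120:270,310:450,::-1],(560,600),interpolation=cv2.INTER_CUBIC))
E
```

```text
clock: 3.42
eef_pos: [432.7, 76.1, 164.9]
tool_rot: [-3.138, -0.0, 1.732]
force: [0.2, -1.2, -0.9]
width: -0.2
gripper_force: 0.0
```

View pics/a.png

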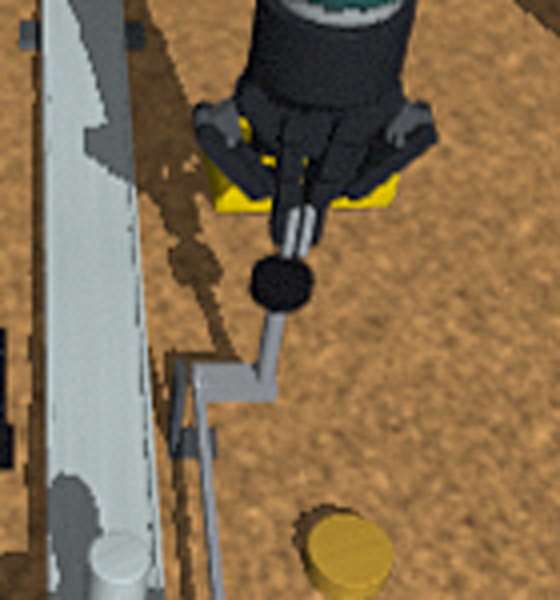

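```bash
cat > tr.py <<'E'
from h import *
from scipy.optimize import least_squares
from scipy.integrate import solve_ivp
O=np.array([539.7,47.4]); d=np.array([.1567,-.9877]); n=np.array([.9877,.1567])
def loc(p,xmax=500):
    v,u=np.mgrid[130:370,120:500]; z=p["z_map"][v,u]
    xd=(u-p["cx"])/p["fx"]; yd=(v-p["cy"])/p["fy"]; x,y=xd,yd
    for _ in range(8):
        s=1+p["k1"]*(x*x+y*y); x,y=xd/s,yd/s
    from scipy.spatial.transform import Rotation as Ro
    R=np.array(p["rotation"]); R=R if R.shape==(3,3) else Ro.from_euler('xyz',R).as_matrix()
    W=np.stack([x*z,-y*z,-z],-1)@R.T+p["position"]
    a=(W[...,:2]-O)@d; b=(W[...,:2]-O)@n; h=W[...,2]-(45-.04*a)
    m=(z>0)&(abs(b)<22)&(h>94)&(h<107)&(a<xmax)&(a>-280)
    return np.median(a[m])+240 if m.sum()>5 else None, m.sum(), b[m].mean() if m.any() else None
def sim(M,ts,g=9.81*.04,k=9.6,mc=.15,D=.9):
    f=lambda t,s:[s[1],g+(mc*g-D*s[1]+k*s[2]+.07*s[3])/M,s[3],-64*s[2]-.47*s[3]-(g+(mc*g-D*s[1]+k*s[2]+.07*s[3])/M)]
    ts=np.asarray(ts,float); r=solve_ivp(f,[0,max(ts.max(),.01)],[0,0,0,0],t_eval=None,dense_output=True,max_step=.02)
    return np.array([r.sol(max(t,0)) for t in ts])
E
python3 - <<'E'
from tr import *; from fit import t,s
print(loc(t),loc(s))
for M in(.3,.5,.75): print(M,sim(M,[.5,1,1.3,1.5,2,2.5]).round(3).tolist())
from tr import *
for i in range(2):
    for nme in("top","side"): print(nme,loc(get_image(nme),-150))
E
```

```text
top mu [549.11475291 -14.29753108] th -1.4135074199287088 off [0.00051069 0.42462408] z [-3.88421280e-02  4.25686967e+01] width 62.40806705019739 n [0.98773545 0.15613675]
side mu [549.47016215 -17.73436194] th -1.4135749555064097 off [-0.00589769  0.99844286] z [-4.03948767e-02  4.41870710e+01] width 60.97996113574707 n [0.98672557 0.16239658]
top post [501.5768857  284.77722041 154.6       ] plunger [434.40999981  76.2919253  145.        ] 853.98096 [434.29862689  76.31495484 147.40786194]
side post [501.82521269 284.0503749  154.6       ] plunger [434.01899109  86.18490051 145.        ] 883.66345 [434.29571475  89.81659753 148.69212181]
stop [ 598.49873487 -334.94074423   60.        ]
(np.float64(-1.3509074586340262), np.int64(125), np.float64(-0.37622639553776765)) (np.float64(-6.348050078825537), np.int64(186), np.float64(1.0450933239624927))
0.3 [[0.035, 0.111, -0.001, 0.042], [0.112, 0.164, -0.003, 0.013], [0.163, 0.185, 0.002, -0.003], [0.201, 0.191, -0.001, -0.014], [0.296, 0.196, 0.001, -0.007], [0.393, 0.194, 0.0, 0.005]]
0.5 [[0.04, 0.13, -0.003, 0.048], [0.131, 0.212, -0.005, -0.004], [0.197, 0.234, 0.001, 0.018], [0.246, 0.254, 0.0, -0.023], [0.374, 0.264, 0.001, 0.011], [0.51, 0.272, -0.001, 0.012]]
0.75 [[0.042, 0.146, -0.005, 0.047], [0.145, 0.25, -0.006, -0.017], [0.224, 0.281, -0.0, 0.031], [0.283, 0.308, 0.001, -0.017], [0.445, 0.336, -0.0, 0.025], [0.621, 0.36, -0.003, 0.0]]
top (np.float64(-1.582116591583599), np.int64(124), np.float64(-0.32118246666983014))
side (np.float64(-6.351247229251953), np.int64(186), np.float64(1.0534339907394703))
top (np.float64(-2.168880125250837), np.int64(122), np.float64(-0.22255559379641784))
side (np.float64(-6.443945466869707), np.int64(184), np.float64(1.0539282058824364))
```

```bash
python3 -m handwheel '[{"delta_pos":[0.15,0,-1],"yaw":0},{"delta_pos":[0,0,-0.6],"yaw":0},{"delta_pos":[0,0,0],"yaw":0}]'
```

```text
clock: 3.92
eef_pos: [435.2, 73.9, 149.2]
tool_rot: [-3.14, 0.0, 1.727]
force: [0.6, -0.0, 0.1]
width: -0.2
gripper_force: 0.0
```

```bash
python3 -m handwheel '[{"delta_pos":[0,0.1,-0.8],"yaw":0},{"delta_pos":[0,0,-0.8],"yaw":0},{"delta_pos":[0,0,-0.75],"yaw":0},{"delta_pos":[0,0,1.5],"yaw":0}]'; python3 - <<'E'
from tr import *
for i in range(1):
    s=status.read_state(); print(s["clock"],loc(get_image("top"),-30),s["eef_pos"])
E
```

```text
clock: 4.25
eef_pos: [433.5, 75.1, 138.7]
tool_rot: [-3.135, 0.0, 1.728]
force: [-0.1, -0.1, -0.6]
width: -0.0
gripper_force: 0.0
4.25 (np.float64(4.81956812323196), np.int64(125), np.float64(-0.30204048151413027)) [433.49989504  75.05491288 138.68098012]
```

```bash
python3 -m handwheel '[{"delta_pos":[2.82,-1.68,0],"yaw":0},{"delta_pos":[2.82,-1.68,-0.5],"yaw":0},{"delta_pos":[2.82,-1.67,-1.2],"yaw":0},{"delta_pos":[2.8,-1.67,-1.25],"yaw":0},{"delta_pos":[0,0,0],"yaw":0}]' 0.3; python3 - <<'E'
from tr import *
for i in range(2):
    s=status.read_state(); print(s["clock"],loc(get_image("top"),0),s["eef_pos"],s["width"])
s=status.read_state(); print(s["clock"],loc(get_image("side"),0))
e=s["eef_pos"][:2]-O; print(e@d,e@n,s["eef_pos"][2]-45+.04*(e@d))
E
```

```text
clock: 4.72
eef_pos: [553.0, 3.9, 109.5]
tool_rot: [3.139, 0.002, 1.721]
force: [1.6, -0.3, -0.4]
width: 55.5
gripper_force: 0.0
4.7167 (np.float64(62.43121167322553), np.int64(122), np.float64(-0.32650513219547234)) [552.95279216   3.93312715 109.5024276 ] 55.52389342837204
4.7667 (np.float64(71.96267412140529), np.int64(120), np.float64(-0.20113920105717675)) [549.97926486   6.20079839 110.06607621] 55.50936526771594
4.8167 (np.float64(75.8594618591166), np.int64(148), np.float64(1.3680678258860643))
40.3358119594196 2.274818153949669 67.29455394257845
```

```bash
python3 -m handwheel '[{"delta_pos":[0,0,0],"yaw":0},{"delta_pos":[0,0,0],"yaw":0}]'; cat >> tr.py <<'E'
data=[(4.25,6.5),(4.7167,64.1),(4.7667,73.7)]
def fitM(data):
    D=np.array(data); 
    f=lambda q:(1e3*sim(q[0],D[:,0]-q[1],D=q[2])[:,0]-D[:,1])/1.5
    g=lambda q:np.r_[f(q),(q[2]-.9)/.05,(q[0]-.52)/.25]
    r=least_squares(g,[.5,4.07,.9],diff_step=1e-3); return r.x,f(r.x)*1.5
E
python3 - <<'E'
from tr import *
for i in range(2):
    s=status.read_state(); l=loc(get_image("top"),5); print(s["clock"],l,s["eef_pos"])
    data.append((s["clock"],l[0]+1.7))
print(data)
q,r=fitM(data); print(q,r.round(1))
s=status.read_state(); e=s["eef_pos"][:2]-O; print(s["clock"],e@d+240,e@n,s["eef_pos"])
T=s["clock"]+np.arange(0,14)/12
for t,x in zip(T,sim(q[0],T-q[1],D=q[2])): print(round(t,3),x.round(4))
E
```

```text
clock: 5.03
eef_pos: [547.6, 9.7, 112.6]
tool_rot: [-3.141, -0.0, 1.73]
force: [-0.6, -0.0, -0.3]
width: 55.6
gripper_force: 0.0
5.0333 (np.float64(128.77805512251052), np.int64(121), np.float64(-0.23105264020572958)) [547.61049261   9.7179631  112.57700779]
5.0833 (np.float64(140.97680246265875), np.int64(120), np.float64(-0.3983343150890902)) [547.80046607   9.57240126 112.70584321]
[(4.25, 6.5), (4.7167, 64.1), (4.7667, 73.7), (5.0333, np.float64(130.4780551225105)), (5.0833, np.float64(142.67680246265874))]
[0.6380002  4.07109329 0.89651193] [ 0.4  0.2 -0.3  0.2 -0.2]
5.1333 278.84695398450214 2.2391137284520566 [547.99800924   9.38576902 112.78610315]
5.133 [ 0.1544  0.24   -0.0057  0.0062]
5.217 [ 0.1746  0.2456 -0.0043  0.0274]
5.3 [ 0.1954  0.2534 -0.0016  0.0342]
5.383 [0.2169 0.2635 0.001  0.0242]
5.467 [0.2393 0.2746 0.0021 0.0035]
5.55 [ 0.2627  0.2847  0.0015 -0.0169]
5.633 [ 0.2867  0.2919 -0.0004 -0.0267]
5.717 [ 0.3112  0.2958 -0.0025 -0.0218]
5.8 [ 0.3359  0.2973 -0.0037 -0.0057]
5.883 [ 0.3608  0.2983 -0.0034  0.0127]
5.967 [ 0.3857  0.3005 -0.0018  0.0239]
6.05 [4.109e-01 3.047e-01 3.000e-04 2.260e-02]
6.133 [0.4365 0.3106 0.0017 0.0104]
6.217 [ 0.4627  0.3167  0.0019 -0.0059]
```

```bash
python3 -m handwheel '[{"delta_pos":[-0.17,0.38,-0.1],"yaw":0},{"delta_pos":[-0.17,0.38,-0.1],"yaw":0},{"delta_pos":[0,0,0],"yaw":0},{"delta_pos":[0,0,0],"yaw":0},{"delta_pos":[0.05,-0.3,-0.01],"yaw":0},{"delta_pos":[0.2,-1.25,-0.05],"yaw":0}]'; python3 - <<'E'
from tr import *
s=status.read_state(); e=s["eef_pos"][:2]-O; print(s["clock"],e@d+240,e@n,s["eef_pos"],s["width"])
E
```

```text
clock: 5.63
eef_pos: [547.6, 2.6, 109.9]
tool_rot: [3.141, -0.001, 1.731]
force: [0.2, 0.8, -0.1]
width: 55.4
gripper_force: 0.0
5.6333 285.48167614744096 0.7574873085409042 [547.57431277   2.60120347 109.92493082] 55.352657285441595
```

```bash
python3 -m handwheel '[{"delta_pos":[0.39,-2.46,-0.1],"yaw":0},{"delta_pos":[0.39,-2.45,-0.1],"yaw":0},{"delta_pos":[0.39,-2.45,-0.1],"yaw":0}]' -1; python3 - <<'E'
from tr import *
s=status.read_state(); e=s["eef_pos"][:2]-O; print(s["clock"],e@d+240,e@n,s["eef_pos"],s["width"],s["gripper_force"],s["force"])
q=[.638,4.0711,.8965]
x0,v0,c0,w0=sim(q[0],[5.8-q[1]],D=q[2])[0]; print(sim(q[0],[5.883-q[1]],D=q[2])[0])
# decel plan: rows from 5.883; contact assumed ~5.8 then const 0.297
from scipy.optimize import minimize
def cr(vs,c,w,v,dt=1/12):
    V=np.r_[v,vs]; out=[]; N=40
    # velocity smoothed linearly between row centres
    tt=np.arange(len(V))*dt; t=0
    for i in range(int((len(V)+8)*N)):
        h=dt/N; k=min(int(t/dt),len(V)-2); a=(V[k+1]-V[k])/dt if t<tt[-1] else 0
        w+=h*(-64*c-.47*w-a); c+=h*w; t+=h; out.append(c)
    return np.array(out)
for tc in(5.72,5.8):
  x0,v0,c0,w0=sim(q[0],[tc-q[1]],D=q[2])[0]
  pre=[.297]*(2 if tc<5.75 else 1)
  for N in(12,14,15,16):
    lin=.297*(1-np.arange(1,N+1)/N); u=np.arange(1,N+1)/N; mix=.297*(1-(.6*u+.4*(u-np.sin(2*np.pi*u)/2/np.pi)))
    for nm,v in(("lin",lin),("mix",mix)):
        o=cr(np.r_[pre,v],c0,w0,v0); print(tc,N,nm,round(1e3*o.max(),1),round(1e3*o.min(),1),"dist",round(1e3*v.sum()/12),(v*100/12).round(2).tolist() if tc==5.8 else "")
E
```

```text
clock: 5.88
eef_pos: [560.6, -75.2, 107.1]
tool_rot: [3.139, 0.001, 1.728]
force: [2.0, -0.0, 0.6]
width: 28.2
gripper_force: 59.2
5.8833 364.39495090329666 1.3885548811548638 [560.56194934 -75.23428515 107.08861558] 28.248116348344677 59.18585121631622 [ 1.98907755 -0.03707159  0.60143005]
[ 0.36066237  0.29826208 -0.00337396  0.01264752]
5.72 12 lin 12.0 -8.1 dist 136 
5.72 12 mix 10.9 -3.7 dist 136 
5.72 14 lin 10.8 -8.7 dist 161 
5.72 14 mix 9.2 -4.3 dist 161 
5.72 15 lin 10.3 -7.7 dist 173 
5.72 15 mix 8.7 -4.2 dist 173 
5.72 16 lin 9.8 -5.9 dist 186 
5.72 16 mix 8.2 -3.7 dist 186 
5.8 12 lin 12.1 -8.2 dist 136 [2.27, 2.06, 1.86, 1.65, 1.44, 1.24, 1.03, 0.82, 0.62, 0.41, 0.21, 0.0]
5.8 12 mix 10.9 -3.7 dist 136 [2.35, 2.2, 2.01, 1.79, 1.52, 1.24, 0.95, 0.69, 0.46, 0.28, 0.13, 0.0]
5.8 14 lin 10.8 -8.8 dist 161 [2.3, 2.12, 1.94, 1.77, 1.59, 1.41, 1.24, 1.06, 0.88, 0.71, 0.53, 0.35, 0.18, 0.0]
5.8 14 mix 9.3 -4.4 dist 161 [2.37, 2.24, 2.1, 1.92, 1.71, 1.48, 1.24, 0.99, 0.76, 0.55, 0.38, 0.23, 0.11, 0.0]
5.8 15 lin 10.3 -7.7 dist 173 [2.31, 2.14, 1.98, 1.82, 1.65, 1.48, 1.32, 1.16, 0.99, 0.82, 0.66, 0.49, 0.33, 0.16, 0.0]
5.8 15 mix 8.7 -4.3 dist 173 [2.37, 2.26, 2.13, 1.97, 1.79, 1.58, 1.35, 1.12, 0.9, 0.69, 0.5, 0.35, 0.21, 0.1, 0.0]
5.8 16 lin 9.9 -6.0 dist 186 [2.32, 2.17, 2.01, 1.86, 1.7, 1.55, 1.39, 1.24, 1.08, 0.93, 0.77, 0.62, 0.46, 0.31, 0.15, 0.0]
5.8 16 mix 8.2 -3.7 dist 186 [2.38, 2.28, 2.16, 2.01, 1.85, 1.66, 1.45, 1.24, 1.02, 0.82, 0.63, 0.46, 0.32, 0.2, 0.09, 0.0]
```

```bash
python3 -m handwheel '[{"delta_pos":[0.37,-2.35,-0.1],"yaw":0},{"delta_pos":[0.36,-2.25,-0.09],"yaw":0},{"delta_pos":[0.34,-2.13,-0.09],"yaw":0},{"delta_pos":[0.31,-1.99,-0.08],"yaw":0},{"delta_pos":[0.29,-1.83,-0.07],"yaw":0},{"delta_pos":[0.26,-1.64,-0.07],"yaw":0},{"delta_pos":[0.23,-1.43,-0.06],"yaw":0},{"delta_pos":[0.19,-1.22,-0.05],"yaw":0},{"delta_pos":[0.16,-1.01,-0.04],"yaw":0},{"delta_pos":[0.13,-0.81,-0.03],"yaw":0}]'
python3 -m handwheel '[{"delta_pos":[0.1,-0.62,-0.03],"yaw":0},{"delta_pos":[0.07,-0.45,-0.02],"yaw":0},{"delta_pos":[0.05,-0.32,-0.01],"yaw":0},{"delta_pos":[0.03,-0.2,-0.01],"yaw":0},{"delta_pos":[0.01,-0.09,0],"yaw":0},{"delta_pos":[0,0,0],"yaw":0},{"delta_pos":[0,0,0],"yaw":0},{"delta_pos":[0,0,0],"yaw":0},{"delta_pos":[0,0,0],"yaw":0},{"delta_pos":[0,0,0],"yaw":0}]'
python3 - <<'E'
from tr import *
p=get_image("side"); cv2.imwrite("pics/b.png",p["color"][...,::-1])
s=status.read_state(); e=s["eef_pos"][:2]-O; print(e@d+240)
E
```

```text
clock: 6.72
eef_pos: [586.9, -240.8, 100.4]
tool_rot: [3.139, 0.001, 1.727]
force: [4.1, -0.7, 2.5]
width: 28.8
gripper_force: 59.4
clock: 7.55
eef_pos: [589.2, -255.4, 99.8]
tool_rot: [3.14, -0.0, 1.729]
force: [5.7, 0.3, 4.5]
width: 28.8
gripper_force: 59.6
546.8879558955864
```

View pics/b.png

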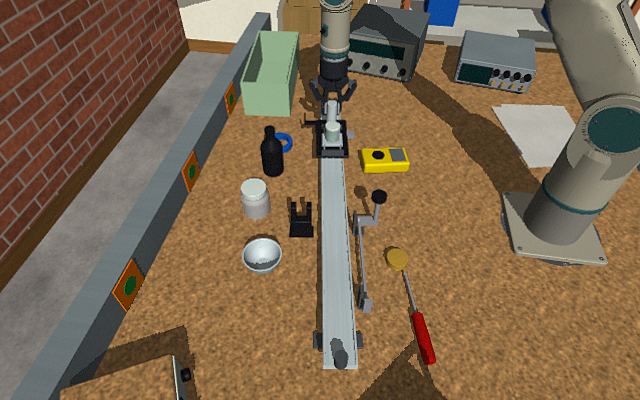

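The picture shows the trolley held by its post at (333,110), short of the stop, with the other objects where they were. I hold it for more than 3 s and then finish.

```bash
for i in 1; do :; done
python3 -m handwheel '[{"delta_pos":[0,0,0],"yaw":0},{"delta_pos":[0,0,0],"yaw":0},{"delta_pos":[0,0,0],"yaw":0},{"delta_pos":[0,0,0],"yaw":0},{"delta_pos":[0,0,0],"yaw":0},{"delta_pos":[0,0,0],"yaw":0},{"delta_pos":[0,0,0],"yaw":0},{"delta_pos":[0,0,0],"yaw":0},{"delta_pos":[0,0,0],"yaw":0},{"delta_pos":[0,0,0],"yaw":0}]' >/dev/null
python3 -m handwheel '[{"delta_pos":[0,0,0],"yaw":0},{"delta_pos":[0,0,0],"yaw":0},{"delta_pos":[0,0,0],"yaw":0},{"delta_pos":[0,0,0],"yaw":0},{"delta_pos":[0,0,0],"yaw":0},{"delta_pos":[0,0,0],"yaw":0},{"delta_pos":[0,0,0],"yaw":0},{"delta_pos":[0,0,0],"yaw":0},{"delta_pos":[0,0,0],"yaw":0},{"delta_pos":[0,0,0],"yaw":0}]' >/dev/null
python3 -m handwheel '[{"delta_pos":[0,0,0],"yaw":0},{"delta_pos":[0,0,0],"yaw":0},{"delta_pos":[0,0,0],"yaw":0},{"delta_pos":[0,0,0],"yaw":0},{"delta_pos":[0,0,0],"yaw":0},{"delta_pos":[0,0,0],"yaw":0},{"delta_pos":[0,0,0],"yaw":0},{"delta_pos":[0,0,0],"yaw":0},{"delta_pos":[0,0,0],"yaw":0},{"delta_pos":[0,0,0],"yaw":0}]' >/dev/null
python3 -m handwheel '[{"delta_pos":[0,0,0],"yaw":0},{"delta_pos":[0,0,0],"yaw":0},{"delta_pos":[0,0,0],"yaw":0},{"delta_pos":[0,0,0],"yaw":0},{"delta_pos":[0,0,0],"yaw":0},{"delta_pos":[0,0,0],"yaw":0},{"delta_pos":[0,0,0],"yaw":0},{"delta_pos":[0,0,0],"yaw":0},{"delta_pos":[0,0,0],"yaw":0},{"delta_pos":[0,0,0],"yaw":0}]' >/dev/null
python3 -m handwheel '[{"delta_pos":[0,0,0],"yaw":0},{"delta_pos":[0,0,0],"yaw":0},{"delta_pos":[0,0,0],"yaw":0},{"delta_pos":[0,0,0],"yaw":0},{"delta_pos":[0,0,0],"yaw":0},{"delta_pos":[0,0,0],"yaw":0},{"delta_pos":[0,0,0],"yaw":0},{"delta_pos":[0,0,0],"yaw":0},{"delta_pos":[0,0,0],"yaw":0},{"delta_pos":[0,0,0],"yaw":0}]'
python3 -c "
from cell import ctrl; print(ctrl.finish_job())"
```

```text
clock: 11.77
eef_pos: [589.1, -255.4, 99.8]
tool_rot: [3.14, -0.0, 1.729]
force: [5.0, 0.3, 4.3]
width: 28.5
gripper_force: 59.6
the job is handed in; nothing more can be done
None
```

The timing run is done and handed in: the trolley ran free through the light gate, was caught by its post at matched speed and slowed to rest at about 0.547 m of travel, short of the 0.60 m stop, then held still over 4 s and still gripped at hand-in (11.8 s); the cradle's swing was only modelled (peak about 8 mm against the 13 mm limit), not measured.

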